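Mark a batch of small jugs for their handles in the marking jig

TASK

Mark all the small lipped jugs on the ware board for their handles: first slide the jig's marking bar right back, then stand each jug centred on a place of its own in the jig with its pouring lip facing the tick at the front of that place (the handle goes opposite), slide the bar forward to its front stops so that its points touch the jugs, and slide it right back again. Finish with all of them upright on the ware board again and the bar right back; leave the plain tumbler, the glaze jar and the tape where they are.

Things in the scene. Friction and masses are not known exactly. Their poses are not given: they have to be found in the camera images.
- jug_1_centre (a point): Small jug 1 (may be absent): open, near-cylindrical, no handle, of unfired grey-brown clay, 67 mm across the body, 80 mm tall, 0.21 kg, with one pouring lip pulled out of its rim. The point is on its axis, 40 mm above its underside; z points up along the axis, x straight away from the lip (the lip is on the -x side). Grip it across the body.
- jug_1_lip (a point): The tip of jug 1's pouring lip, 45 mm from the axis and 80 mm above its underside. The lip stands out 12 mm beyond the body, over the top 30 mm and about 30 mm wide: keep the fingers to the sides of it.
- jug_2_centre (a point): Small jug 2 (may be absent): open, near-cylindrical, no handle, of unfired grey-brown clay, 67 mm across the body, 80 mm tall, 0.21 kg, with one pouring lip pulled out of its rim. The point is on its axis, 40 mm above its underside; z points up along the axis, x straight away from the lip (the lip is on the -x side). Grip it across the body.
- jug_2_lip (a point): The tip of jug 2's pouring lip, 45 mm from the axis and 80 mm above its underside. The lip stands out 12 mm beyond the body, over the top 30 mm and about 30 mm wide: keep the fingers to the sides of it.
- jug_3_centre (a point): Small jug 3 (may be absent): open, near-cylindrical, no handle, of unfired grey-brown clay, 67 mm across the body, 80 mm tall, 0.21 kg, with one pouring lip pulled out of its rim. The point is on its axis, 40 mm above its underside; z points up along the axis, x straight away from the lip (the lip is on the -x side). Grip it across the body.
- jug_3_lip (a point): The tip of jug 3's pouring lip, 45 mm from the axis and 80 mm above its underside. The lip stands out 12 mm beyond the body, over the top 30 mm and about 30 mm wide: keep the fingers to the sides of it.
- place_left (a point): Left place of the jig: centre of a flat round grey disc (74 mm, dark ring 77 mm round it), flush with the base board's top, 18 mm above the bench. The three places stand in a row 110 mm apart, left to right seen from the robot. x points from here straight to the marking bar, y along the row to the left, z up. A jug stands on the disc; nothing holds it sideways.
- tick_left (a point): Front of the left place, 45 mm from its centre straight away from the marking bar, 18 mm above the bench: where the tip of the lip of a jug on this place belongs, seen from above. A short dark tick, 14 mm long, is let into the board here, along that line.
- place_middle (a point): Middle place of the jig: centre of a flat round grey disc (74 mm, dark ring 77 mm round it), flush with the base board's top, 18 mm above the bench. The three places stand in a row 110 mm apart, left to right seen from the robot. x points from here straight to the marking bar, y along the row to the left, z up. A jug stands on the disc; nothing holds it sideways.
- tick_middle (a point): Front of the middle place, 45 mm from its centre straight away from the marking bar, 18 mm above the bench: where the tip of the lip of a jug on this place belongs, seen from above. A short dark tick, 14 mm long, is let into the board here, along that line.
- place_right (a point): Right place of the jig: centre of a flat round grey disc (74 mm, dark ring 77 mm round it), flush with the base board's top, 18 mm above the bench. The three places stand in a row 110 mm apart, left to right seen from the robot. x points from here straight to the marking bar, y along the row to the left, z up. A jug stands on the disc; nothing holds it sideways.
- tick_right (a point): Front of the right place, 45 mm from its centre straight away from the marking bar, 18 mm above the bench: where the tip of the lip of a jug on this place belongs, seen from above. A short dark tick, 14 mm long, is let into the board here, along that line.
- bar_knob (a point): Centre of the round dark wooden knob (28 mm across, 36 mm tall, its middle 130 mm above the bench) on top of the marking bar. The marking bar is an upright wooden bar 300 mm long, 12 mm thick, its top 95 mm above the bench, on two low rods (blocks to 42 mm) behind the gaps between the places; x points straight away from the places, so it moves towards the places along -x. Sliding takes about 2 N.
- marking_bar (a joint): Travel of the marking bar in m: 0 = right back against its rear stops, 0.060 = fully forward against its front stops, where its points touch the jugs. It stays where it is left. Right back, the tips of its points stand 54 mm behind the wall of a jug on its place.
- points_left (a joint): How far the sprung pair of brass points before the left place is pressed in, in m: 0 = free, up to 0.012. Free, the tips stand 37 mm before the bar's front face; with the bar fully forward a well placed jug presses them in about 6 mm (about 0.5 N, too little to shift it).
- points_middle (a joint): How far the sprung pair of brass points before the middle place is pressed in, in m: 0 = free, up to 0.012. Free, the tips stand 37 mm before the bar's front face; with the bar fully forward a well placed jug presses them in about 6 mm (about 0.5 N, too little to shift it).
- points_right (a joint): How far the sprung pair of brass points before the right place is pressed in, in m: 0 = free, up to 0.012. Free, the tips stand 37 mm before the bar's front face; with the bar fully forward a well placed jug presses them in about 6 mm (about 0.5 N, too little to shift it).
- ware_board: Ware board: plain wooden board lying across two pale firebricks, 350 mm long (its y axis), 150 mm wide (its x axis), its flat top 78 mm above the bench; it does not move. Origin on the bench below its centre. The jugs start on it in a row along y, about 108 mm apart.
- press_ball (a point): Centre of the black ball (32 mm) at the upper end of the hand lever of the green press that stands behind the gap between jig and ware board; not part of the job. The lever rises towards the robot to this ball; keep the wrist clear of it: cross from jig to board on the robot's side of it.
- plain_tumbler: Plain clay tumbler without a lip, 68 mm across the rim, 89 mm tall, standing behind the ware board; not part of the job. Origin at the centre of its underside.
- glaze_jar: Closed glaze jar, 58 mm across, 73 mm tall, standing behind the ware board; not part of the job. Origin at the centre of its underside.
- tape_roll: Roll of masking tape lying flat, 104 mm across, 25 mm tall, standing behind the ware board; not part of the job. Origin at the centre of its underside.

How it is judged (in metres and radians):
On the way, in this order (a step that is already met when the one before it is completed fails the run):
1. the marking bar is slid right back, clear of the places (value of joint marking_bar below 0.005 m), for 0.2 s.
2. every jug stands upright and centred on a place of the jig (within 8 mm), its lip facing the tick (tip within 12 mm) (angle between each of jug_1_centre, jug_2_centre, jug_3_centre's own z axis and vertical below 0.1 rad and height (world z) of each of jug_1_centre, jug_2_centre, jug_3_centre below 0.065 m and ((horizontal distance between jug_1_centre and place_left below 0.008 m and horizontal distance between jug_1_lip and tick_left below 0.012 m) or (horizontal distance between jug_1_centre and place_middle below 0.008 m and horizontal distance between jug_1_lip and tick_middle below 0.012 m) or (horizontal distance between jug_1_centre and place_right below 0.008 m and horizontal distance between jug_1_lip and tick_right below 0.012 m)) and ((horizontal distance between jug_2_centre and place_left below 0.008 m and horizontal distance between jug_2_lip and tick_left below 0.012 m) or (horizontal distance between jug_2_centre and place_middle below 0.008 m and horizontal distance between jug_2_lip and tick_middle below 0.012 m) or (horizontal distance between jug_2_centre and place_right below 0.008 m and horizontal distance between jug_2_lip and tick_right below 0.012 m)) and ((horizontal distance between jug_3_centre and place_left below 0.008 m and horizontal distance between jug_3_lip and tick_left below 0.012 m) or (horizontal distance between jug_3_centre and place_middle below 0.008 m and horizontal distance between jug_3_lip and tick_middle below 0.012 m) or (horizontal distance between jug_3_centre and place_right below 0.008 m and horizontal distance between jug_3_lip and tick_right below 0.012 m))), for 0.2 s.
3. the marking bar is fully forward with its points touching every jug, all still in position (value of joint marking_bar above 0.056 m and angle between each of jug_1_centre, jug_2_centre, jug_3_centre's own z axis and vertical below 0.1 rad and height (world z) of each of jug_1_centre, jug_2_centre, jug_3_centre below 0.065 m and ((horizontal distance between jug_1_centre and place_left below 0.008 m and horizontal distance between jug_1_lip and tick_left below 0.012 m and value of joint points_left above 0.0008 m) or (horizontal distance between jug_1_centre and place_middle below 0.008 m and horizontal distance between jug_1_lip and tick_middle below 0.012 m and value of joint points_middle above 0.0008 m) or (horizontal distance between jug_1_centre and place_right below 0.008 m and horizontal distance between jug_1_lip and tick_right below 0.012 m and value of joint points_right above 0.0008 m)) and ((horizontal distance between jug_2_centre and place_left below 0.008 m and horizontal distance between jug_2_lip and tick_left below 0.012 m and value of joint points_left above 0.0008 m) or (horizontal distance between jug_2_centre and place_middle below 0.008 m and horizontal distance between jug_2_lip and tick_middle below 0.012 m and value of joint points_middle above 0.0008 m) or (horizontal distance between jug_2_centre and place_right below 0.008 m and horizontal distance between jug_2_lip and tick_right below 0.012 m and value of joint points_right above 0.0008 m)) and ((horizontal distance between jug_3_centre and place_left below 0.008 m and horizontal distance between jug_3_lip and tick_left below 0.012 m and value of joint points_left above 0.0008 m) or (horizontal distance between jug_3_centre and place_middle below 0.008 m and horizontal distance between jug_3_lip and tick_middle below 0.012 m and value of joint points_middle above 0.0008 m) or (horizontal distance between jug_3_centre and place_right below 0.008 m and horizontal distance between jug_3_lip and tick_right below 0.012 m and value of joint points_right above 0.0008 m))), for 0.2 s.
4. the marking bar is slid right back again (value of joint marking_bar below 0.005 m), for 0.2 s.
At the end, for the whole second after the job is handed in: every jug stands upright (within 6 degrees) on the ware board with its axis at least 1 cm inside the board's edges, and the marking bar is within 5 mm of its rear stops (value of joint marking_bar below 0.005 m and angle between each of jug_1_centre, jug_2_centre, jug_3_centre's own z axis and vertical below 0.1 rad and height (world z) of jug_1_centre between 0.112 and 0.124 m and x of jug_1_centre in the frame of ware_board between -0.065 and 0.065 m and y of jug_1_centre in the frame of ware_board between -0.165 and 0.165 m and height (world z) of jug_2_centre between 0.112 and 0.124 m and x of jug_2_centre in the frame of ware_board between -0.065 and 0.065 m and y of jug_2_centre in the frame of ware_board between -0.165 and 0.165 m and height (world z) of jug_3_centre between 0.112 and 0.124 m and x of jug_3_centre in the frame of ware_board between -0.065 and 0.065 m and y of jug_3_centre in the frame of ware_board between -0.165 and 0.165 m); the robot touches nothing.
It fails at once if the plain tumbler is shifted by more than 2.5 cm (distance of plain_tumbler from where it was at the start of the episode above 0.025 m).
It fails at once if the glaze jar is shifted by more than 2.5 cm (distance of glaze_jar from where it was at the start of the episode above 0.025 m).
It fails at once if the tape roll is shifted by more than 2.5 cm (distance of tape_roll from where it was at the start of the episode above 0.025 m).
Of creamer_1, creamer_2, creamer_3 only 2 to 3 are there at a start; the rules pass over those that are not, and their reading is None.
At some moment in a run one of creamer_1, creamer_2, creamer_3 may be knocked a few centimetres aside while the robot is not near it.
It also fails if it takes over 210 s, if anything falls off the work surface, if the arm or the gripper's body presses on something with over 40 N, if the wrist force passes 120 N, or if a joint passes its speed limit or range.

ROBOT

A 6-joint arm with a two-finger parallel gripper is mounted at the origin on a cart in front of the work surface, level with it; the furniture and walls round the work are solid. World frame = base frame: x ahead of the robot, y to its left, z up, the work surface at z = 0. Lengths are in mm, angles in rad, forces in N, time in s.
With the tool pointing down it reaches from about 400 to 825 mm from the base axis. Payload 7 kg.
Tool frame: the origin (TCP) lies between the finger pads; the fingertips stand 19 mm ahead of it and the grasp point (between the pads) is the TCP; z points along the fingers, y is the direction in which the jaws open and shut (so a half turn about z gives the same grasp; the last joint's range is limited). The gripper opens to 88 mm and grips with 3 to 60 N. Pads are 19 mm wide; open, the fingers measure 130 mm over their backs; the gripper's body (78 mm by 193 mm) begins 47 mm behind the grasp point.
Start: joints at [-0.983, 0.359, 0.012, 0, -1.224, -0.288], TCP at [199.321, -644.877, 215.961] pointing down, gripper open.
Joint ranges: [-3.07, 3.07], [-1.43, 2.12], [-1.02, 1.25], [-3.03, 1.67], [-3.05, -0], [-3.03, 3.03]. Speed limits (rad/s): [2.39, 2.39, 3.01, 3.14, 3.14, 3.14].

INTERFACE

Orientations are given as a 3x3 rotation matrix whose columns are the frame's x, y, z axes.
In Python, from station import move_pose, servo_line, move_j, release, clamp, sleep, ik, get_obs, snapshot, camera_params, Unreachable, sign_off gives the robot as it stands. The module is installed in compiled form; this text tells all that it offers. Calls block until the motion is done:
- move_pose(position, orientation): joint-space move of the TCP to a pose.
- servo_line(position, vel=150, frame=None): straight line of the TCP; frame=None keeps the orientation; vel is the mean speed in mm/s.
- move_j(angles): joint-space move.
- release() and clamp(squeeze=None): open the fingers fully, or close them until they stop; squeeze is the grip in N (None keeps the last).
- sleep(seconds).
- ik(position, orientation): joint angles nearest the present ones, or None.
- get_obs(): the state.
- snapshot(name): name is "side" or "top"; returns (picture, depth): 400x640x3 uint8, blue, green, red; 400x640 float32, mm along the optical axis (not along the pixel's ray), 0 where there is no reading.
- camera_params(name): a dict with "fx", "fy", "cx", "cy" (pixels), "rvec" (rotation vector, rad) and "tvec" (3), from world to camera coordinates, as OpenCV has them. Camera axes: x right, y down, z forward; pixel columns grow to the right and rows downward; lengths in mm; the calibration is good to about 2 mm. A picture is of the moment at which its call begins. camera_params takes no time and is no camera call.
A pose or a line that the arm cannot do raises Unreachable and nothing moves.
- sign_off(): hands the job in, once; it reports no verdict.
The state is a dict: "t": time; "q": joint angles; "joint_vel": joint speeds; "effort": joint torques, N m; "ee_pos": TCP position; "tcp_rot": TCP orientation; "force": force on the tool from outside, world axes, zero at the start; "torque": the same for the moment, N m; "finger_gap": finger opening in mm.
Only numpy, scipy, OpenCV 4.12 (cv2) and the standard library are available. Lean on these libraries where they do the work, as an engineer would, in place of code of your own. Each camera call takes 0.05 s, during which the arm holds its last target.

## Working session

There is one attempt and no reset: what is moved stays moved. The work goes in short steps, each a Python script; the robot and the scene stay as the last script left them, time stands still between calls to the robot, and variables do not carry over. Pictures are saved under pics/ and viewed, and the job is handed in when it is done.

```bash
mkdir -p pics; ls
python3 - <<'E'
from station import *
import cv2
o=get_obs(); print(o['t'],o['ee_pos'],o['finger_gap'],o['force'])
for n in('top','side'):
    p,d=snapshot(n); cv2.imwrite(f'pics/{n}0.png',p); print(n,camera_params(n))
E
```

```text
pics
0.0 [ 199.16309699 -644.40167776  215.01527021] 87.4597011410649 [-0.24977025  0.33500085 -0.49297393]
top {'fx': 440.1978274533089, 'fy': 440.1978274533089, 'cx': 318.6314182595056, 'cy': 209.81527140562093, 'rvec': array([ 2.00989064, -2.22010988,  0.21956645]), 'tvec': array([  49.89502728,  605.4704577 , 1596.80205659])}
side {'fx': 429.98119409269896, 'fy': 429.98119409269896, 'cx': 319.56094645921803, 'cy': 201.69195420155177, 'rvec': array([ 0.50871414, -2.43225637,  1.52295809]), 'tvec': array([ 517.29451849,  308.90757528, 1184.53083799])}
```

View pics/top0.png

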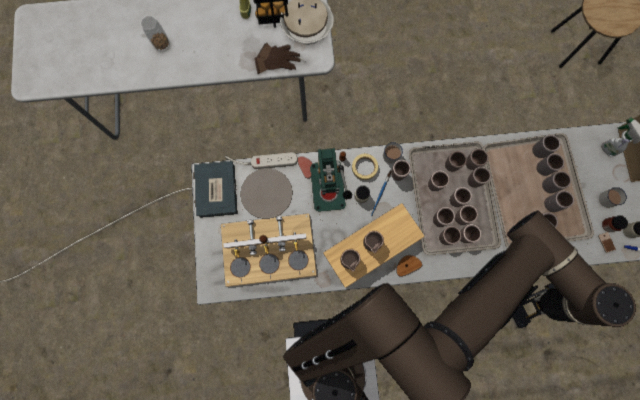

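View pics/side0.png

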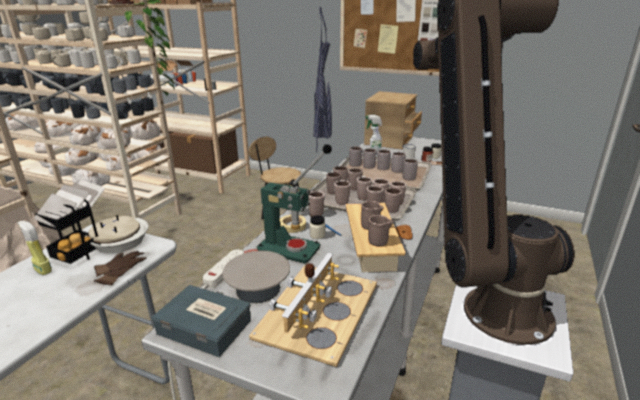

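```bash
cat > h.py <<'E'
from station import *
import numpy as np, cv2
def cam(n):
    c=camera_params(n); K=np.array([[c['fx'],0,c['cx']],[0,c['fy'],c['cy']],[0,0,1]])
    return K,np.array(c['rvec'],float),np.array(c['tvec'],float)
def ray(n,px,z):
    K,r,t=cam(n); R=cv2.Rodrigues(r)[0]
    px=np.atleast_2d(np.array(px,float)); d=np.c_[px,np.ones(len(px))]@np.linalg.inv(K).T@R
    o=-R.T@t; s=(z-o[2])/d[:,2]; return o+d*s[:,None]
def proj(n,P):
    K,r,t=cam(n); return cv2.projectPoints(np.atleast_2d(np.array(P,float)),r,t,K,None)[0].reshape(-1,2)
def cloud(n,d):
    K,r,t=cam(n); R=cv2.Rodrigues(r)[0]
    v,u=np.mgrid[0:d.shape[0],0:d.shape[1]]
    pc=np.stack([(u-K[0,2])/K[0,0]*d,(v-K[1,2])/K[1,1]*d,d],-1)
    return (pc-t)@R
def crop(p,x0,y0,x1,y1,f,name):
    cv2.imwrite(name,cv2.resize(p[y0:y1,x0:x1],None,fx=f,fy=f,interpolation=cv2.INTER_CUBIC))
E
python3 - <<'E'
from h import *
p,d=snapshot('top'); np.savez('t0.npz',p=p,d=d)
crop(p,210,190,450,300,3.3,'pics/tz0.png')
s,ds=snapshot('side'); np.savez('s0.npz',p=s,d=ds)
crop(s,245,190,425,360,3.3,'pics/sz0.png')
for n in('top','side'):
    K,r,t=cam(n);print(n,-cv2.Rodrigues(r)[0].T@t)
print(ray('top',[[240,266],[270,264],[299,260]],18))
print(ray('top',[[350,258],[373,241]],158))
E
```

```text
top [ 276.28730992   14.48346046 1685.91706456]
side [  89.46540376 1059.16295513  797.68451852]
[[430.55824375 305.44698118  18.        ]
 [426.83480846 192.19601572  18.        ]
 [430.98522933  81.89735974  18.        ]]
[[ 407.37367024 -100.21825558  158.        ]
 [ 458.28052349 -186.75258477  158.        ]]
```

```bash
sleep 1; ls pics
```

```text
side0.png
sz0.png
top0.png
tz0.png
```

View pics/tz0.png

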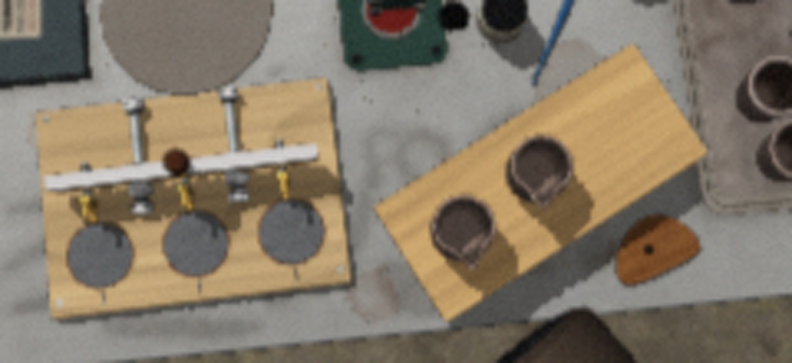

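View pics/sz0.png

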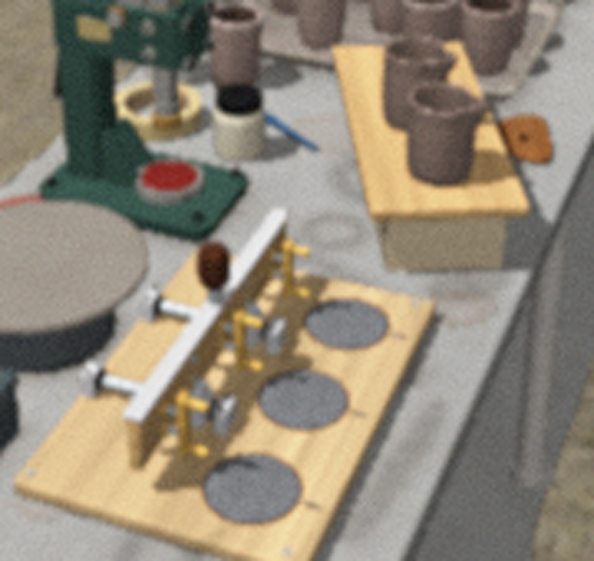

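Run:
```python
from h import *
a=np.load('t0.npz');C=cloud('top',a['d']);b=np.load('s0.npz');S=cloud('side',b['d'])
for n,X in(('top',C),('side',S)):
    for c in((407,-100),(458,-187)):
        m=(np.hypot(X[...,0]-c[0],X[...,1]-c[1])<60)&(X[...,2]>60)
        print(n,c,m.sum(),np.histogram(X[m][:,2],bins=np.arange(60,180,8)))
    m=(abs(X[...,0]-430)<15)&(abs(X[...,1]-192)<15); print('disc z',np.median(X[m][:,2]))
# side-only: other tall things on board
P=C[np.isfinite(C).all(-1)]
x,y,z=C[...,0],C[...,1],C[...,2]
out=np.zeros((400,640),np.uint8)
out[(z>130)&(z<175)]=255
crop(out,210,140,450,300,3,'pics/z0.png')
# press ball
for n,X,A in(('top',C,a),('side',S,b)):
    m=(X[...,2]>180)&(X[...,0]>450)&(X[...,0]<800)&(X[...,1]>-250)&(X[...,1]<150)
    q=X[m]; print(n,len(q)); 
    if len(q): print(q[np.argsort(q[:,0])[:8]].round(), q[:,2].max())
```

```text
top (407, -100) 855 (array([  0,  98, 405, 176,  29,  10,  11,   6,   6,   9,  11,  22,  57,
        15]), array([ 60,  68,  76,  84,  92, 100, 108, 116, 124, 132, 140, 148, 156,
       164, 172]))
top (458, -187) 830 (array([  0,  86, 381, 151,  32,  19,  12,   8,  15,   8,  19,  21,  59,
        19]), array([ 60,  68,  76,  84,  92, 100, 108, 116, 124, 132, 140, 148, 156,
       164, 172]))
disc z 20.55144892530015
side (407, -100) 964 (array([  3,   4, 337,  39,  38,  44,  50,  47,  48,  75,  81,  91, 104,
         3]), array([ 60,  68,  76,  84,  92, 100, 108, 116, 124, 132, 140, 148, 156,
       164, 172]))
side (458, -187) 503 (array([  0,   3, 123,  11,  14,  13,  21,  11,  22,  40,  75,  82,  83,
         5]), array([ 60,  68,  76,  84,  92, 100, 108, 116, 124, 132, 140, 148, 156,
       164, 172]))
disc z 20.068822474789457
top 957
[[ 570.  -93.  369.]
 [ 571.  -98.  377.]
 [ 571.  -92.  379.]
 [ 571.  -95.  376.]
 [ 571. -102.  373.]
 [ 572. -105.  370.]
 [ 573. -104.  380.]
 [ 573.  -89.  384.]] 385.87481140390145
side 1306
[[ 568.  -98.  374.]
 [ 568.  -99.  371.]
 [ 569. -100.  377.]
 [ 569.  -92.  366.]
 [ 569. -101.  367.]
 [ 569.  -93.  372.]
 [ 570.  -94.  375.]
 [ 571.  -96.  368.]] 386.5588511390351
```

View pics/z0.png

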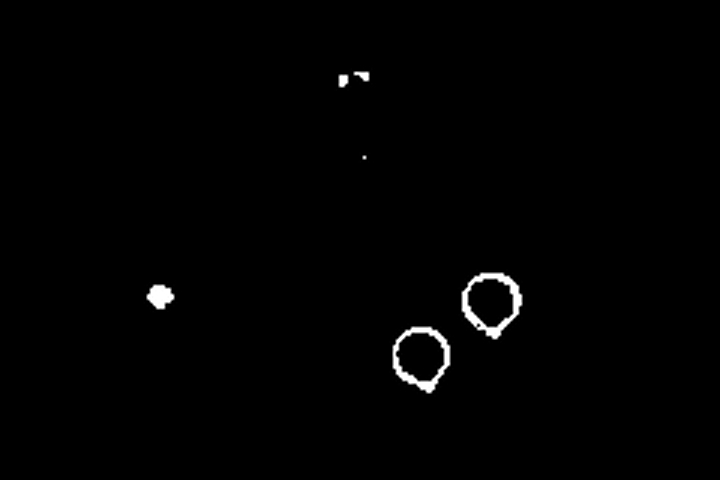

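```bash
cat >> h.py <<'E'
from scipy.optimize import least_squares
def down(yaw):  # yaw = direction angle of tool y (jaws)
    y=np.array([np.cos(yaw),np.sin(yaw),0]); z=np.array([0,0,-1.]); return np.c_[np.cross(y,z),y,z]
def jugs(d,zr=158,roi=(300,620,-330,420)):
    C=cloud('top',d); z=C[...,2]
    m=((z>zr-16)&(z<zr+14)&(C[...,0]>roi[0])&(C[...,0]<roi[1])&(C[...,1]>roi[2])&(C[...,1]<roi[3])).astype(np.uint8)
    k,lab,st,ce=cv2.connectedComponentsWithStats(m,connectivity=8); res=[]
    for i in range(1,k):
        if st[i,4]<40: continue
        v,u=np.nonzero(lab==i); P=ray('top',np.c_[u,v],zr)[:,:2]
        f=lambda q:np.hypot(*(P-q[:2]).T)-q[2]
        s=least_squares(f,[*np.median(P,0),32],loss='soft_l1',f_scale=1.5).x
        r=np.hypot(*(P-s[:2]).T); far=P[r>s[2]+5]-s[:2]; L=far.mean(0) if len(far) else np.zeros(2)
        ang=np.arctan2(L[1],L[0])
        res.append(dict(c=s[:2],r=s[2],lip=ang,n=st[i,4],nl=len(far),rmax=r.max()))
    return res
def jig(p):
    g=p.astype(int); hsv=cv2.cvtColor(p,cv2.COLOR_BGR2HSV)
    m=((hsv[...,1]<60)&(hsv[...,2]<135)).astype(np.uint8)*255
    return m
E
python3 - <<'E'
from h import *
a=np.load('t0.npz')
for j in jugs(a['d']): print(j)
p=a['p']; hsv=cv2.cvtColor(p,cv2.COLOR_BGR2HSV)
for u,v in((240,268),(270,266),(298,262),(255,272),(285,270),(240,274)): print(u,v,p[v,u],hsv[v,u])
m=jig(p); crop(m,210,190,330,300,5,'pics/m0.png')
C=cloud('top',a['d']); q=(C[...,2]>120)&(C[...,2]<165)&(C[...,1]>100)&(C[...,1]<300)&(C[...,0]>400)&(C[...,0]<620)
v,u=np.nonzero(q); print('knob',len(u),ray('top',[[u.mean(),v.mean()]],146),C[q].mean(0))
E
```

```text
{'c': array([ 461.47692406, -189.02221776]), 'r': np.float64(31.22254821131131), 'lip': np.float64(3.071625838483858), 'n': np.int32(110), 'nl': 7, 'rmax': np.float64(42.03486015628706)}
{'c': array([ 406.35602083, -100.16920628]), 'r': np.float64(31.07978623884964), 'lip': np.float64(-3.063081133228837), 'n': np.int32(102), 'nl': 7, 'rmax': np.float64(41.41005308439535)}
240 268 [99 99 97] [90  5 99]
270 266 [100  97  96] [113  10 100]
298 262 [102 100  99] [110   8 102]
255 272 [114 156 187] [ 17 100 187]
285 270 [122 166 195] [ 18  95 195]
240 274 [101 100  98] [100   8 101]
knob 52 [[507.33612356 196.17820674 146.        ]] [507.39467695 196.21996064 145.53252533]
```

View pics/m0.png

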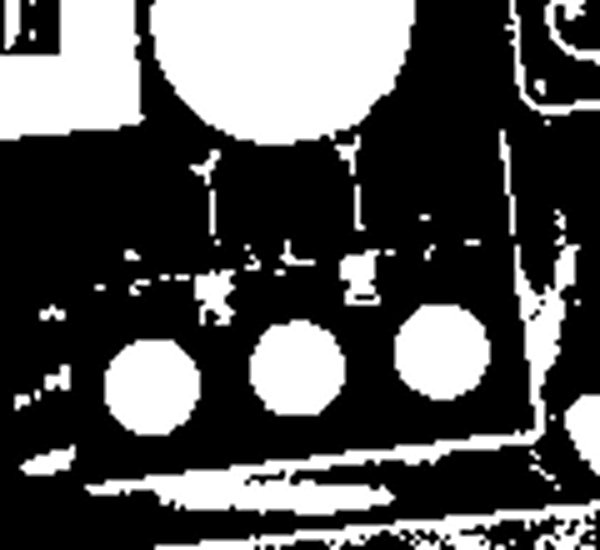

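```bash
cat >> h.py <<'E'
def jigfit(p):
    m=jig(p); k,lab,st,ce=cv2.connectedComponentsWithStats(m,connectivity=4); D=[]
    for i in range(1,k):
        if 250<st[i,4]<420 and 16<st[i,2]<26 and 16<st[i,3]<26:
            w=ray('top',[ce[i]],18)[0]
            if 330<w[0]<560 and 0<w[1]<400: D.append(w[:2])
    return np.array(sorted(D,key=lambda w:-w[1]))
def refit(d,**k):
    C=cloud('top',d); out=[]
    return jugs(d,**k)
E
python3 - <<'E'
from h import *
a=np.load('t0.npz'); D=jigfit(a['p']); print(D)
print(np.diff(D,axis=0),np.hypot(*np.diff(D,axis=0).T))
c=D.mean(0); e=D[0]-D[2]; ey=e/np.hypot(*e); ex=np.array([ey[1],-ey[0]])
print('c',c,'ey',ey,np.degrees(np.arctan2(ex[1],ex[0])))
print('knob in jig',(np.array([507.4,196.2])-c)@np.c_[ex,ey])
# side check
b=np.load('s0.npz'); m=jig(b['p']); k,lab,st,ce=cv2.connectedComponentsWithStats(m,connectivity=4)
for i in range(1,k):
    if 200<st[i,4]<900:
        w=ray('side',[ce[i]],18)[0]
        if 380<w[0]<480 and 40<w[1]<340: print('side',w,st[i,4])
print(ray('top',[[240.5,279.3],[270.3,276.5],[299.5,273]],18))
np.savez('jig.npz',c=c,ex=ex,ey=ey)
for yaw in np.arctan2(ey[1],ey[0])+np.array([0,np.pi]):
    for P in ([*(c+110*ey),63],[*c,63],[*(c-110*ey),63],[461,-189,125],[406,-100,125],[507,196,131],[*(c+131*ex),131]):
        q=ik(P,down(yaw)); print(round(yaw,2),np.round(P),None if q is None else np.round(q,2))
E
```

```text
[[427.15730567 305.89542182]
 [429.96745981 195.86171602]
 [432.02720723  85.99679285]]
[[   2.81015414 -110.0337058 ]
 [   2.05974742 -109.86492317]] [110.06958426 109.88422954]
c [429.71732424 195.91797689] ey [-0.02214069  0.99975486] 1.268671862862917
knob in jig [77.6698772  -1.43799421]
side [430.85502351 188.41746952  18.        ] 233
side [433.2966577  298.01791674  18.        ] 253
[[380.8304855  306.70696353  18.        ]
 [380.13871519 194.65465873  18.        ]
 [382.26583162  84.40157522  18.        ]]
1.59 [427. 306.  63.] [ 0.99  0.27 -0.51  0.   -0.79 -2.54]
1.59 [430. 196.  63.] [ 0.85  0.19 -0.63 -0.   -0.75 -2.39]
1.59 [432.  86.  63.] [ 0.65  0.14 -0.69 -0.   -0.74 -2.2 ]
1.59 [ 461 -189  125] [ 0.01  0.15 -0.5   0.   -0.92 -1.55]
1.59 [ 406 -100  125] [ 0.24  0.01 -0.65  0.   -0.9  -1.78]
1.59 [507 196 131] [ 0.73  0.22 -0.4   0.   -0.96 -2.28]
1.59 [561. 199. 131.] [ 0.67  0.3  -0.28  0.   -0.99 -2.22]
4.73 [427. 306.  63.] [ 0.99  0.27 -0.51  0.   -0.79  0.6 ]
4.73 [430. 196.  63.] [ 0.85  0.19 -0.63  0.   -0.75  0.75]
4.73 [432.  86.  63.] [ 0.65  0.14 -0.69  0.   -0.74  0.95]
4.73 [ 461 -189  125] [ 0.01  0.15 -0.5   0.   -0.92  1.59]
4.73 [ 406 -100  125] [ 0.24  0.01 -0.65  0.   -0.9   1.36]
4.73 [507 196 131] [ 0.73  0.22 -0.4   0.   -0.96  0.86]
4.73 [561. 199. 131.] [ 0.67  0.3  -0.28  0.   -0.99  0.92]
```

Run:
```python
from h import *
print(ray('side',[[321.4,338.2],[337.1,311.2],[349.8,287.9]],18))
b=np.load('s0.npz'); p=b['p']; hsv=cv2.cvtColor(p,cv2.COLOR_BGR2HSV)
for u,v in((321,338),(337,311),(350,288),(310,338),(333,345)): print(p[v,u],hsv[v,u])
m=((hsv[...,1]<75)&(hsv[...,2]<135)).astype(np.uint8)*255
m=cv2.morphologyEx(m,cv2.MORPH_OPEN,np.ones((3,3),np.uint8))
k,lab,st,ce=cv2.connectedComponentsWithStats(m,connectivity=4)
for i in range(1,k):
    w=ray('side',[ce[i]],18)[0]
    if st[i,4]>150 and 380<w[0]<480 and 40<w[1]<340: print('side',w.round(1),st[i])
S=cloud('side',b['d']);z=S[...,2]
for c in((406,-100),(461,-189)):
    q=(z>154)&(z<166)&(np.hypot(S[...,0]-c[0],S[...,1]-c[1])<60); v,u=np.nonzero(q); P=ray('side',np.c_[u,v],158)[:,:2]
    s=least_squares(lambda t:np.hypot(*(P-t[:2]).T)-t[2],[*c,32],loss='soft_l1',f_scale=1.5).x; print(len(u),s)
kn=(z>115)&(z<150)&(S[...,1]>150)&(S[...,1]<240)&(S[...,0]>480)&(S[...,0]<540); print('knob',S[kn].mean(0), np.ptp(S[kn],axis=0))
```

```text
[[424.83328915 306.36736281  18.        ]
 [426.57414171 195.81156919  18.        ]
 [430.62277519  85.17170621  18.        ]]
[133 132 131] [105   4 133]
[134 130 129] [114  10 134]
[130 126 126] [120   8 130]
[142 138 134] [105  14 142]
[139 185 220] [ 17  94 220]
132 [ 403.94270986 -100.71930811   31.63392523]
112 [ 459.48356595 -189.26813476   31.90813094]
knob [503.22028637 205.08036861 136.56416306] [26.15894982 24.6056952  33.78410127]
```

```bash
cat >> h.py <<'E'
try:
    _j=np.load('jig.npz'); jc=_j['c']+np.array([-1.2,0]); ex,ey=_j['ex'],_j['ey']; JY=np.arctan2(ey[1],ey[0])+np.pi
except Exception: pass
OFF=np.array([-1.2,0])
def J(x,y,z): return [*(jc+x*ex+y*ey),z]
def st(s=''):
    o=get_obs(); print(s,'t',round(o['t'],1),'p',np.round(o['ee_pos'],1),'F',np.round(o['force'],1),'gap',round(o['finger_gap'],1))
E
python3 - <<'E'
from h import *
servo_line([320,-280,300],vel=350); st()
move_pose([400,0,300],down(JY)); st()
k=[506,197]
move_pose([*k,220],down(JY)); st()
servo_line([*k,131],vel=150); clamp(12); st('grip')
servo_line([*(np.array(k)+50*ex),131],vel=80); st('back')
servo_line([*(np.array(k)+58*ex),131],vel=40); st('stop')
sleep(0.3); release(); st()
p,d=snapshot('top'); s,ds=snapshot('side'); np.savez('t1.npz',p=p,d=d,s=s,ds=ds)
crop(s,245,170,425,360,3,'pics/s1.png')
servo_line([*(np.array(k)+58*ex),230],vel=250); st()
E
```

```text
t 1.5 p [ 319.7 -280.3  299.7] F [ 0.6  0.4 -1.3] gap 88.0
 t 3.3 p [400.   -0.5 299.9] F [ 0.2 -0.2  0.1] gap 87.9
 t 4.2 p [505.9 196.2 220.5] F [-0.6  0.   0.1] gap 87.7
grip t 6.0 p [506.  197.1 130.8] F [ 0.3 -0.3 -2.6] gap 24.9
back t 6.8 p [556.3 198.1 130.9] F [ 0.9  1.9 -3.3] gap 24.7
stop t 7.1 p [561.6 198.2 130.9] F [-10.7   3.4   3.8] gap 24.4
 t 8.6 p [564.  198.3 131. ] F [-0.6 -0.5 -0.6] gap 87.2
 t 9.2 p [564.  198.4 230.8] F [-1.1  1.1 -0.7] gap 87.8
```

View pics/s1.png

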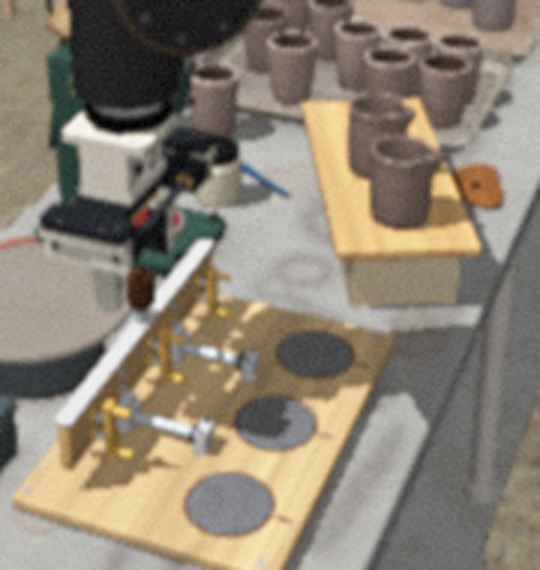

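```bash
cat >> h.py <<'E'
def wrap(a): return (a+np.pi)%(2*np.pi)-np.pi
def gyaw(lip):
    y=lip+np.pi/2
    return min((JY+wrap(y-JY),JY+wrap(y+np.pi-JY)),key=lambda a:abs(a-JY))
def look(tag,zr=158,roi=(330,600,-330,20)):
    p,d=snapshot('top'); s,ds=snapshot('side'); np.savez(tag+'.npz',p=p,d=d,s=s,ds=ds)
    r=jugs(d,zr,roi)
    for j in r: print(tag,'c',np.round(j['c'],1),'lip',round(float(np.degrees(j['lip']))%360,1),'r',round(j['r'],1),'n',j['n'],j['nl'])
    return p,d,s,ds,r
E
python3 - <<'E'
from h import *
p,d,s,ds,r=look('t2')
r=min(r,key=lambda j:np.hypot(*(j['c']-[406,-100])))
c=r['c']+OFF; y=gyaw(r['lip']); print(c,np.degrees(y),np.degrees(JY))
servo_line([440,150,260],vel=300)
move_pose([*c,260],down(y)); st('above')
crop(snapshot('side')[0],280,100,440,300,3,'pics/s2.png')
servo_line([*c,180],vel=200); st()
crop(snapshot('side')[0],280,100,440,300,3,'pics/s2.png')
E
```

```text
t2 c [ 461.4 -188.8] lip 176.2 r 31.3 n 115 7
t2 c [ 406.3 -100.2] lip 184.5 r 31.0 n 105 7
[ 405.13317271 -100.16294686] 274.51036500723694 271.26867186286296
above t 10.9 p [405.8 -99.8 259.6] F [0.4 0.5 0.1] gap 87.4
 t 11.5 p [405.9 -99.7 180.6] F [ 0.2 -0.3  1.7] gap 87.5
```

View pics/s2.png

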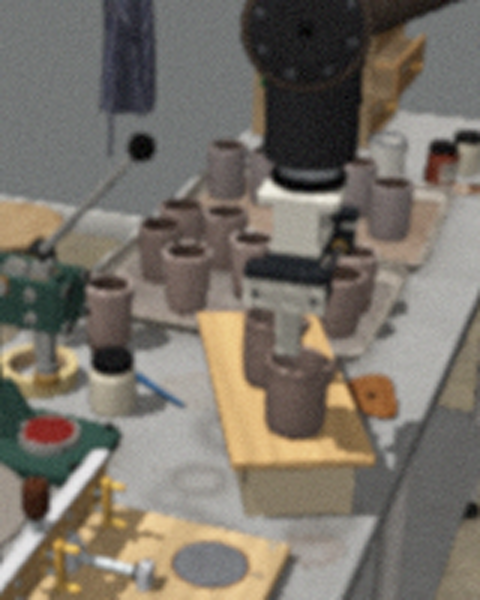

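Run:
```python
from h import *
c=[405.1,-100.2]
servo_line([*c,126],vel=100); st('down'); clamp(14); st('grip')
servo_line([*c,240],vel=150); st('lift')
p=J(0,110,0)[:2]
move_pose([430,100,240],down(JY)); 
move_pose([*p,200],down(JY)); st('over')
servo_line([*p,75],vel=180); servo_line([*p,66.5],vel=30); st('dn'); sleep(0.2); st()
```

```text
down t 12.3 p [ 405.7 -100.2  126.7] F [-0.2 -0.7  0.1] gap 87.8
grip t 12.7 p [ 405.4 -100.3  126.4] F [ 0.  -0.1  3.5] gap 67.4
lift t 13.7 p [ 404.3 -100.1  238.9] F [-0.4 -0.5 -2.2] gap 67.6
over t 15.3 p [426.2 305.3 199.7] F [-0.9 -0.5 -1. ] gap 67.7
dn t 16.6 p [426.  305.9  66.6] F [ 0.3  0.4 -2.1] gap 67.7
 t 16.8 p [426.  305.9  66.5] F [-0.2  0.1 -2. ] gap 67.5
```

Run:
```python
from h import *
p=J(0,110,0)[:2]
for z in (65.8,65,64.2):
    servo_line([*p,z],vel=20); o=get_obs(); st(z)
    if o['force'][2]>1.5: break
release(); st('rel'); servo_line([*p,200],vel=200)
servo_line([430,60,240],vel=300)
a=look('t3',98,(330,600,20,420)); b=look('t4')
crop(a[0],210,190,450,300,3.3,'pics/t3.png')
for i in (110,0,-110): print(np.round(np.array(J(0,i,0)[:2])-OFF,1))
```

```text
65.8 t 17.1 p [426.2 305.9  66.5] F [-2.8 -0.4  4.8] gap 67.9
rel t 17.6 p [426.1 305.9  65.8] F [-0.3 -0.  -0.6] gap 88.0
t3 c [561.8 173.2] lip 315.9 r 10.5 n 43 7
t3 c [-348.8  272.2] lip 0.8 r 909.5 n 169 34
t4 c [ 461.4 -188.8] lip 176.4 r 31.2 n 112 6
[427.3 305.9]
[429.7 195.9]
[432.2  85.9]
```

View pics/t3.png

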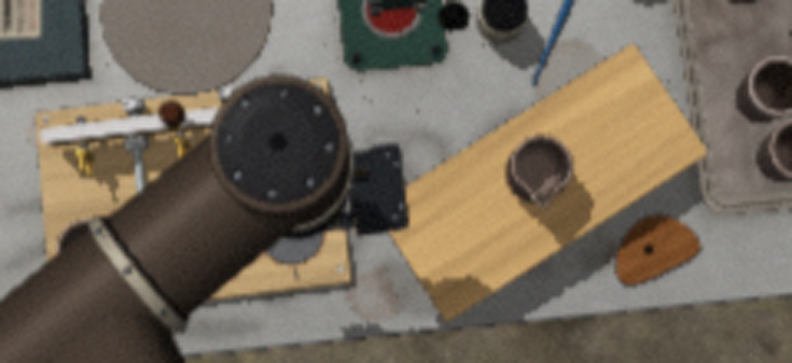

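Run:
```python
from h import *
c=np.array([461.4,-188.8])+OFF; y=gyaw(np.radians(176.3))
move_pose([*c,230],down(y)); servo_line([*c,160],vel=200); servo_line([*c,126],vel=100); st('down'); clamp(14); st('grip')
servo_line([*c,240],vel=150); st('lift')
servo_line([420,-100,240],vel=300)
p=J(0,-110,0)[:2]
move_pose([*p,200],down(JY)); st('over')
servo_line([*p,75],vel=180); servo_line([*p,67],vel=30); st('dn')
for z in (66.2,65.5,64.8):
    servo_line([*p,z],vel=20); o=get_obs(); st(z)
    if o['force'][2]>1.5: break
release(); st('rel'); servo_line([*p,200],vel=200)
servo_line([400,-150,260],vel=350)
a=look('t5',98,(330,530,20,420))
crop(a[0],210,190,450,300,3.3,'pics/t5.png')
crop(a[2],245,170,425,360,3,'pics/s5.png')
for i in (110,0,-110): print(np.round(np.array(J(0,i,0)[:2])-OFF,1))
```

```text
down t 21.6 p [ 460.8 -188.9  126.8] F [0.  0.4 0.5] gap 87.6
grip t 22.1 p [ 460.6 -189.   126.6] F [-0.6 -1.   4.6] gap 67.6
lift t 23.0 p [ 459.5 -188.6  238.8] F [ 0.5 -1.  -2.1] gap 67.2
over t 24.3 p [431.1  85.7 199.4] F [-0.5 -0.7 -1. ] gap 67.1
dn t 25.5 p [430.9  86.   67.1] F [ 0.1 -0.3 -1.3] gap 68.0
66.2 t 25.8 p [431.2  86.1  66.5] F [-1.4 -0.6  2.5] gap 67.5
rel t 26.4 p [430.9  86.   66.2] F [-0.4 -1.1 -0.6] gap 87.6
t5 c [427.2 305.7] lip 181.1 r 31.4 n 113 7
[427.3 305.9]
[429.7 195.9]
[432.2  85.9]
```

View pics/t5.png

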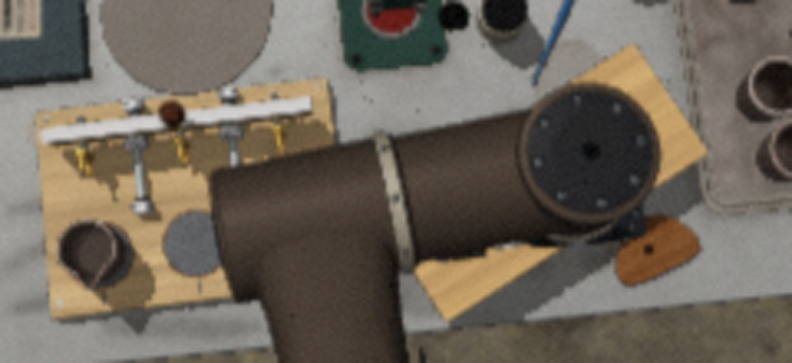

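View pics/s5.png

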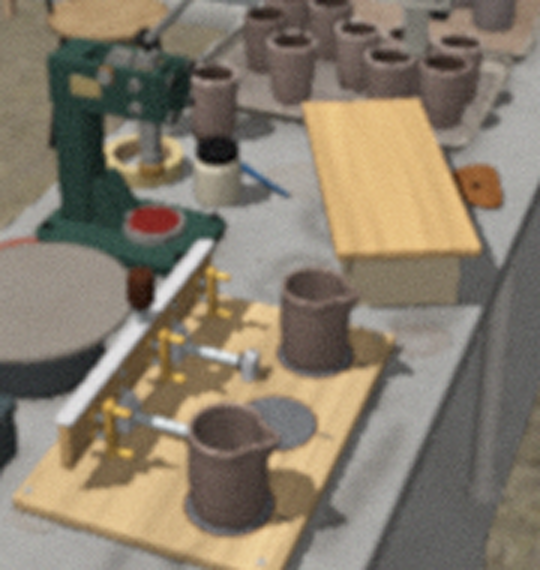

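Run:
```python
from h import *
servo_line([330,-330,300],vel=350)
a=look('t6',98,(330,530,20,420))
d=a[1]; C=cloud('top',d); q=(C[...,2]>120)&(C[...,2]<165)&(C[...,1]>100)&(C[...,1]<300)&(C[...,0]>400)&(C[...,0]<640)
v,u=np.nonzero(q); k=ray('top',[[u.mean(),v.mean()]],146)[0]; print('knob',len(u),k, (k[:2]+OFF-jc)@np.c_[ex,ey])
st()
```

```text
t6 c [432.4  86.8] lip 177.5 r 31.3 n 91 8
t6 c [427.3 305.7] lip 181.0 r 31.4 n 111 7
knob 53 [560.63620043 197.292932   146.        ] [130.91722583  -1.52401643]
 t 29.0 p [ 330.3 -329.1  299.6] F [0.6 0.5 0.5] gap 87.4
```

Run:
```python
from h import *
k=np.array([559.6,197.3])
move_pose([400,0,300],down(JY)); move_pose([*k,230],down(JY)); st()
p,d,s,ds,r=look('t7',98,(330,530,20,420))
crop(s,245,170,425,360,3,'pics/s7.png')
servo_line([*k,131],vel=150); clamp(12); st('grip')
servo_line([*(k-50*ex),131],vel=60); st('fwd')
servo_line([*(k-60*ex),131],vel=30); st('60')
servo_line([*(k-64*ex),131],vel=20); st('64')
sleep(0.4); p,d,s,ds,r=look('t8',98,(330,530,20,420))
crop(s,245,170,425,360,3,'pics/s8.png'); st()
```

```text
t 31.3 p [559.5 196.2 230.6] F [-0.3 -0.7  0.8] gap 87.7
t7 c [432.4  86.7] lip 177.2 r 31.3 n 91 8
t7 c [427.2 305.6] lip 183.9 r 31.4 n 99 5
grip t 33.2 p [559.6 198.1 130.8] F [-0.2  4.3 -3.5] gap 24.4
fwd t 34.2 p [509.3 196.9 130.8] F [-1.9  5.5 -4.3] gap 24.8
60 t 34.7 p [499.7 196.8 130.8] F [-0.8  5.4 -4.7] gap 24.9
64 t 35.0 p [498.  196.8 132. ] F [ 7.3  2.4 -2.7] gap 23.9
t8 c [33347.5   381.6] lip 180.5 r 32844.3 n 77 16
t8 c [433.6  86.8] lip 3.1 r 31.8 n 103 22
t8 c [426.4 305.1] lip 178.3 r 30.9 n 77 6
 t 35.5 p [498.  196.8 132. ] F [ 6.3  2.  -3.1] gap 23.6
```

View pics/s8.png

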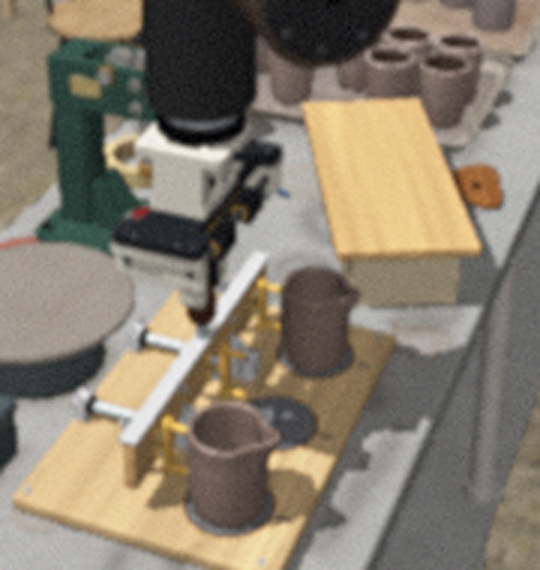

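View pics/s7.png

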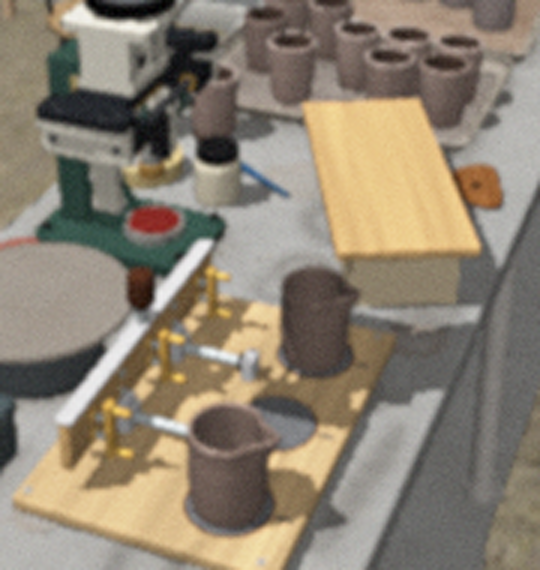

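Run:
```python
from h import *
def bartop(f):
    b=np.load(f); S=cloud('side',b['ds']); 
    q=(S[...,2]>88)&(S[...,2]<100)
    X=(S-np.array([*jc,0]))[...,:2]@np.c_[ex,ey]
    q&=(abs(X[...,1])>90)&(abs(X[...,1])<148)&(X[...,0]>52)&(X[...,0]<150); print(f,q.sum(),np.median(X[q],0))
bartop('t7.npz');bartop('t8.npz');bartop('t1.npz')
```

```text
t7.npz 208 [129.03079705 105.66012471]
t8.npz 199 [ 69.74426189 104.86867274]
t1.npz 206 [129.04751434 103.9693411 ]
```

Run:
```python
from h import *
for f in('t6.npz','t8.npz'):
    b=np.load(f); S=cloud('side',b['ds']); z=S[...,2]
    for i in(110,-110):
        c=np.array(J(0,i,0)[:2]); r0=np.hypot(S[...,0]-c[0],S[...,1]-c[1])
        q=(z>93)&(z<106)&(r0<50)&((S[...,:2]-c)@ex<30); v,u=np.nonzero(q); P=ray('side',np.c_[u,v],98)[:,:2]
        s=least_squares(lambda t:np.hypot(*(P-t[:2]).T)-t[2],[*c,32],loss='soft_l1',f_scale=1.5).x
        r=np.hypot(*(P-s[:2]).T); L=P[r>s[2]+6]-s[:2]; print(f,i,(s[:2]-c).round(1),s[2].round(1),np.degrees(np.arctan2(*L.mean(0)[::-1]))%360)
k=np.array([499.7,196.8])
servo_line([*k,131],vel=30); release(); servo_line([*k,131],vel=30); clamp(12); st('regrip')
servo_line([*(k+50*ex),131],vel=80); servo_line([*(k+64*ex),131],vel=30); st('back'); sleep(0.3); release(); st()
e=get_obs()['ee_pos']; servo_line([e[0],e[1],230],vel=250)
servo_line([400,0,300],vel=350); move_pose([330,-330,300],down(JY))
a=look('t9',98,(330,530,20,420))
crop(a[0],210,190,450,300,3.3,'pics/t9.png')
d=a[1]; C=cloud('top',d); q=(C[...,2]>120)&(C[...,2]<165)&(C[...,1]>100)&(C[...,1]<300)&(C[...,0]>400)&(C[...,0]<640)
v,u=np.nonzero(q); k=ray('top',[[u.mean(),v.mean()]],146)[0]; print('knob',(k[:2]+OFF-jc)@np.c_[ex,ey])
st()
```

```text
t6.npz 110 [-1.4  0.8] 31.3 186.79884366108365
t6.npz -110 [-1.   1.5] 31.0 209.34550673292543
t8.npz 110 [-1.3  0.8] 31.3 184.49244461631383
t8.npz -110 [-1.   2.1] 31.1 193.39357154159933
regrip t 38.2 p [499.7 196.9 130.8] F [ 0.5  0.8 -2.1] gap 24.4
back t 39.6 p [560.6 198.  130.8] F [-15.1   4.9   6.7] gap 24.9
 t 41.0 p [563.7 198.2 131. ] F [ 0.9 -0.1  0. ] gap 87.9
t9 c [432.4  86.8] lip 177.4 r 31.3 n 89 8
t9 c [427.4 305.5] lip 178.9 r 31.3 n 111 6
knob [130.88775013  -1.54738228]
 t 43.9 p [ 330.8 -329.2  300. ] F [ 0.3 -0.3 -0.2] gap 87.5
```

View pics/t9.png

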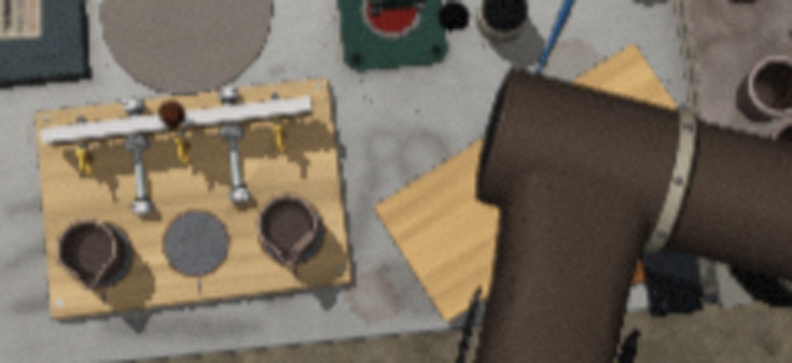

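Run:
```python
from h import *
c=np.array([432.4,86.6])+OFF; p=np.array([460.2,-188.8])
move_pose([*c,220],down(JY)); servo_line([*c,110],vel=200); servo_line([*c,66],vel=100); clamp(14); st('grip')
servo_line([*c,240],vel=180); st('lift')
servo_line([425,-90,240],vel=300); servo_line([*p,200],vel=250)
servo_line([*p,136],vel=180); servo_line([*p,127.5],vel=30); st('dn')
for z in (126.7,126,125.3,124.6):
    servo_line([*p,z],vel=20); o=get_obs(); st(z)
    if o['force'][2]>1.5: break
release(); st('rel'); servo_line([*p,240],vel=200)
servo_line([420,-60,260],vel=350)
a=look('t10',98,(330,530,20,420)); b=look('t11')
crop(a[2],245,170,425,360,3,'pics/s10.png')
```

```text
grip t 47.2 p [431.5  86.7  66.4] F [-1.7 -0.4  5.1] gap 67.6
lift t 48.4 p [430.5  86.3 238.8] F [-0.6 -0.4 -2.8] gap 67.6
dn t 50.6 p [ 460.2 -188.9  127.6] F [-0.6  0.6 -0.9] gap 67.5
126.7 t 50.9 p [ 460.2 -188.9  126.7] F [-0.6  0.4 -1.8] gap 67.6
126 t 51.1 p [ 460.4 -188.9  126.5] F [-1.1  0.5  5.1] gap 67.7
rel t 51.8 p [ 460.2 -188.8  126. ] F [-0.3  0.2 -0. ] gap 87.8
t10 c [426. 303.] lip 175.2 r 33.0 n 80 2
t11 c [ 460.4 -182.9] lip 188.8 r 33.9 n 62 3
```

View pics/s10.png

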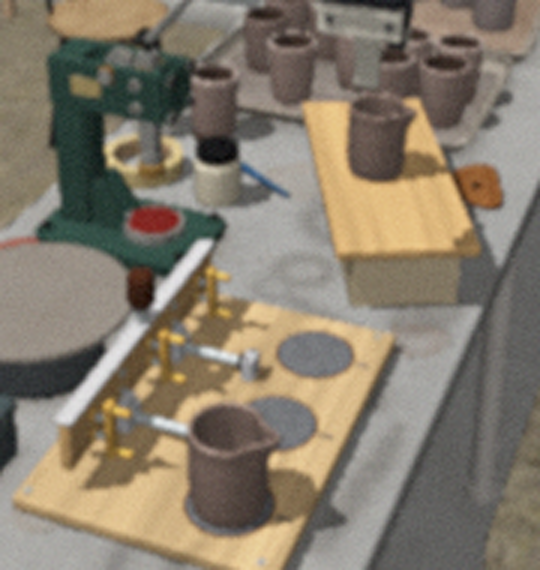

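Run:
```python
from h import *
c=np.array([427.3,305.6])+OFF; p=np.array([405.1,-100.2])
servo_line([430,100,250],vel=350); move_pose([*c,220],down(JY)); servo_line([*c,110],vel=200); servo_line([*c,66],vel=100); clamp(14); st('grip')
servo_line([*c,240],vel=180); st('lift')
b=look('t12')
crop(b[2],245,170,425,360,3,'pics/s12.png')
```

```text
grip t 56.4 p [426.3 305.8  66.5] F [-1.2 -0.   4.5] gap 67.9
lift t 57.5 p [425.5 305.1 238.6] F [ 0.   0.2 -2.4] gap 67.6
t12 c [ 460.9 -187. ] lip 180.8 r 31.1 n 114 6
```

View pics/s12.png

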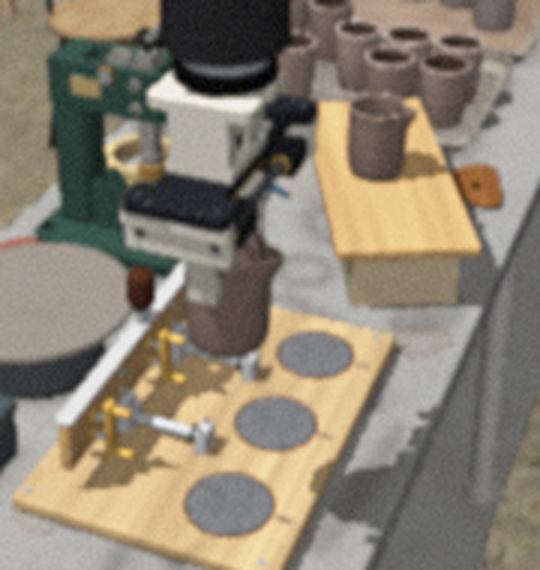

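Run:
```python
from h import *
p=np.array([405.5,-99])
servo_line([430,60,240],vel=300); servo_line([*p,200],vel=250)
servo_line([*p,136],vel=180); servo_line([*p,127.5],vel=30); st('dn')
for z in (126.7,126,125.3,124.6):
    servo_line([*p,z],vel=20); o=get_obs(); st(z)
    if o['force'][2]>1.5: break
release(); st('rel'); servo_line([*p,240],vel=200)
servo_line([420,60,300],vel=350); move_pose([427,300,300],down(JY))
b=look('t13')
crop(b[2],245,170,425,360,3,'pics/s13.png'); crop(b[0],210,140,450,300,3.3,'pics/t13.png')
B=b[0]; hsv=cv2.cvtColor(B,cv2.COLOR_BGR2HSV)
print(ray('top',[[210+376/3.3,190+207/3.3],[210+632/3.3,190+44/3.3],[210+706/3.3,190+150/3.3],[210+448/3.3,190+320/3.3]],78).round())
st()
```

```text
dn t 60.4 p [405.5 -99.1 127.6] F [ 0.2 -1.1 -2.5] gap 67.5
126.7 t 60.6 p [405.5 -99.  126.8] F [ 0.2  0.4 -2.2] gap 67.4
126 t 60.9 p [405.7 -99.  126.4] F [-1.2  0.8  4.2] gap 67.6
rel t 61.5 p [405.5 -99.  126. ] F [ 0.4 -0.3 -0.6] gap 87.5
t13 c [ 461.3 -187.2] lip 178.9 r 30.9 n 103 5
t13 c [406.4 -97.6] lip 182.4 r 31.1 n 99 8
[[ 443.  -14.   78.]
 [ 598. -321.   78.]
 [ 470. -386.   78.]
 [ 312.  -79.   78.]]
 t 63.9 p [427.3 298.7 300.1] F [-0.5 -0.7 -0.1] gap 87.6
```

View pics/s13.png

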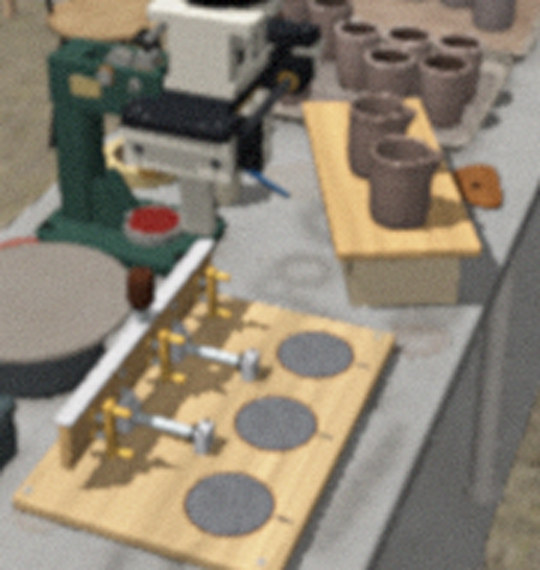

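View pics/t13.png

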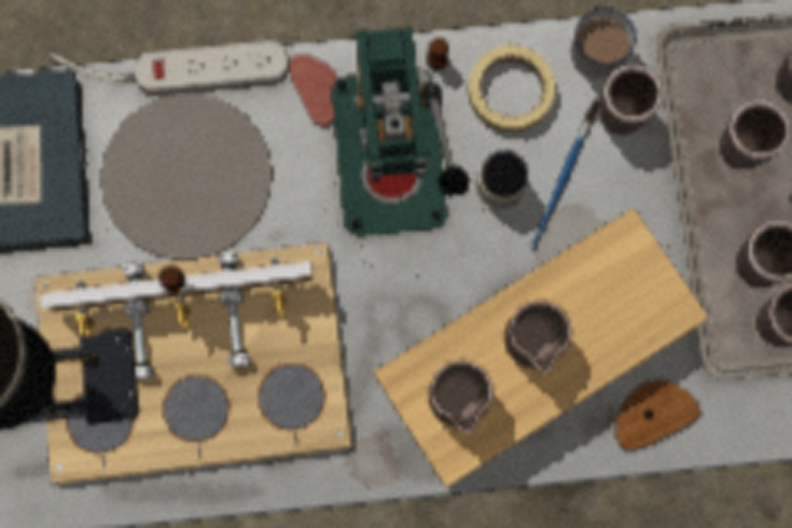

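Run:
```python
from h import *
sleep(0.3); sign_off(); st()
```

```text
the job is handed in; nothing more can be done
the job is handed in; nothing more can be done
```

The job is handed in, at about 64 s of robot time; `sign_off` reports no verdict, so what follows is from my own measurements. Only two jugs were on the ware board; the third was absent.

**What I did**
1. Slid the marking bar right back.
2. Stood the jugs on the left and right places with their lips to the ticks.
3. Slid the bar forward to its front stops, then right back again.
4. Returned both jugs to the ware board.

**What the checks showed**
- **Jugs on their places:** both were about 1 mm or less off centre in the top view. The lips were about 0° and 4° off, well inside the 12 mm limit.
- **Bar forward:** it travelled about 59 mm, and the force rose at the stop. The side view showed the jugs had not moved noticeably, and the points looked to be against both of them.
- **Bar back:** the knob was 130.9 mm from the row of places, against 130.5 mm expected with the bar right back.
- **Finish:** both jugs stand upright, well inside the board's edges, and the gripper is clear. The tumbler, jar and tape look undisturbed in the last picture; I did not measure their positions.

**Readings that disagreed**
- The two cameras differed by about 2 mm in x, and I used a value between them.
- With the bar forward, the top view's circle fits were spoiled by the arm and the points, so I relied on the side view there.
- The side view's lip angle for the right jug was scattered (193° to 209°). It disagreed with the steady top reading of about 177°, and the pictures agree with the top reading.
- I saw no jug knocked aside during the run.

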